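Index the cup carousel of a water purifier

ROBOT

A 6-joint arm with a two-finger parallel gripper is mounted at the origin on the work surface. World frame = base frame: x ahead of the robot, y to its left, z up, the work surface at z = 0. Lengths are in m, angles in rad, forces in N, time in s.
With the tool pointing down it reaches from about 0.375 to 0.9 m from the base axis. Payload 3.1 kg.
Tool frame: the origin (TCP) lies where the fingers leave the gripper's body, on its centre line; the fingertips stand 73 mm ahead of it and the grasp point (between the pads) lies 54 mm ahead of it; z points along the fingers, y is the line along which they close (so a half turn about z gives the same grasp; the last joint's range is limited). The gripper opens to 85 mm and grips with 20 to 120 N. Pads are 22 mm wide; open, the fingers measure 114 mm over their backs; the gripper's body (76 mm by 85 mm) begins 54 mm behind the grasp point. The pads swing forward as they close: fully open they stand 13 mm farther back than shut.
Start: joints at [-1.377, 0.527, 1.433, -0, 1.181, -0.178], TCP at [0.228, -0.582, 0.304] pointing down, gripper open.
Joint ranges: [-3.08, 3.08], [-0.75, 2.2], [0.22, 2.44], [-1.43, 4.57], [0, 2.65], [-2.85, 2.85]. Speed limits (rad/s): [2.79, 2.79, 3.14, 3.14, 3.14, 3.14].

INTERFACE

Orientations are given as a unit quaternion [x, y, z, w].
In Python, from station import manip gives the robot as it stands.
- The arm moves only by the tool step_arm, never from a script. Its argument "moves" is one flat list of numbers, 5 for each row, row after row: the opening, from 0 (shut) to 1 (fully open), then the shift along the world's x, y, z scaled (see below), then the turn about the world's z scaled (see below). In form: [fingers, x, y, z, yaw, fingers, x, y, z, yaw, ...]. A call has 1 to 12 rows; each row is the pose to reach, as a shift and turn from the pose commanded when the call began, turning the shorter way round; what a row does not reach only later rows make up. The controller multiplies each number of a shift by 200 mm and each number of a turn by pi rad. A row lasts 1/8 s, in which the tool goes at most 62.5 mm and 10.7 degrees, less where a joint would pass 70% of its speed; a pose out of reach is approached as far as the arm can. A call with a number of a shift or a turn outside -1 to 1 is refused whole. A call with a gripper value outside its range is refused whole. The fingers move at their own pace and stop on an object; "grip_force" is the grip in N (left out, the last holds). Time passes only in rows, so rows that repeat a pose let the fingers close. It gives the time, the measured TCP pose, the force, the opening and the grip force at its end, in the units of the state.
- manip.sense(): the state, without advancing time (a new reading comes with each control period).
- manip.snapshot(name): name is "side" or "top" or "wrist"; returns a dict with "color" (420x560x3 uint8, blue, green, red), "z_map" (420x560 float32, m along the optical axis (not along the pixel's ray), 0 where there is no reading), "fovy" (degrees; the focal length in pixels is half the picture's height over the tangent of half this angle, whatever the lens; pixels are square), "cx", "cy" (the principal point, pixels), "R" (3x3) and "t" (3): a world point X has camera coordinates R X + t; the wrist camera has in their place "mount" (4x4, takes a point from camera to tool coordinates, whose origin is the TCP and whose axes are the flange's). Camera axes: x right, y down, z forward; pixel columns grow to the right and rows downward; lengths in m; the calibration is good to about 2 mm. A picture is of the moment at which its call begins: read the wrist's pose just before it.
- manip.sign_off(): hands the job in; it is judged then, once.
The state is a dict: "t": time; "q": joint angles; "qd": joint speeds; "tau": joint torques, N m; "tcp_pos": TCP position; "tool_rot": TCP orientation; "force": force on the tool from outside, world axes, zero at the start; "ft_torque": the same for the moment, N m; "finger_gap": opening from 0.0 (shut) to 1.0 (fully open); "gripper_force": force on a finger pad.
Only numpy, scipy, OpenCV 4.12 (cv2) and the standard library are available. Lean on these libraries where they do the work, as an engineer would, in place of code of your own. Each camera call takes 0.05 s, during which the arm holds its last target. There are 200 camera calls.

TASK

Bring the steel cup under the purifier's spout: draw the carousel's spring pin up out of its hole by the black knob, turn the carousel, and let the pin drop fully home in the hole that puts the steel cup beneath the spout. Then, and only then, flip the toggle switch beside the tower all the way over. Do not touch the vessels on the carousel, do not tip them, and leave everything else on the counter standing where it is.

Things in the scene. Friction and masses are not known exactly. Their poses are not given: they have to be found in the camera images.
- axis (a point): Centre of the carousel's wooden disc (radius 118 mm), on its vertical turning axis, at the disc's top, 46 mm above the counter. It belongs to the fixed purifier base: z is up, y points horizontally from the carousel's axis towards the spout and tower, x is square to that.
- wheel (a joint): Turn of the carousel, rad: 0 at the start, positive anticlockwise from above, stops at -2.4 and +2.4. Pin meets holes at 0, +-1.047 and +-2.094. Turns with about 0.1 N m of friction once the pin is drawn. Its cup places lie 60 degrees apart on a circle of radius 80 mm and have 6 mm rims; the vessels stand loose in four of them: turn it smoothly.
- pin (a joint): Height by which the spring pin is drawn, m: 0 = fully home in a hole, clear of the plate above 0.014, end stop at 0.028. The spring pushes it down with 7 N when home, 14 N fully drawn. The pin is 10 mm thick with a round tip, the holes 13.6 mm wide; let go within 4 mm of a hole it finds its way home.
- knob_mid (a point): Middle of the black pull knob on the upright pin, on a steel arm of the carousel 135 mm from its axis, at -y at the start. Knob 30 mm in diameter, from 18 mm below this point to 25 mm above, its top 8 mm being a head 36 mm across. 102 mm above the counter with the pin home; below it a bush 26 mm wide up to 72 mm. The knob spins freely on its upright axis: the gripper need not turn along.
- spout (a point): Mouth of the purifier's spout, a steel nozzle 28 mm in diameter pointing down, 190 mm above the counter, 80 mm from the carousel's axis along +y of point axis. A bar 36 mm wide, 230 to 260 mm above the counter, carries it from the tower.
- steel_mid (a point): Centre (half-way up, 40 mm above its foot) of the steel cup, straight-sided, 69 mm in diameter and 80 mm tall, open at the top, standing on the carousel 80 mm from its axis, 60 or 120 degrees round from the spout one way or the other.
- switch (a joint): Toggle switch, rad: 0 to 0.15 = off, at the start; 1.0 = fully over, on; stays where it is left; moves with about 1 N at its tip.
- switch_tip (a point): Centre of the 26 mm ball on the toggle lever, 80 mm from its pivot, which lies in point axis's directions at x = -145, y = +235 mm from it, 82 mm above the counter. Off, it leans 0.5 rad from upright to -y (ball 152 mm up); on, 0.5 rad to +y. It stands on a box 75 (x) by 90 mm (y), top with housing 95 mm above the counter. The tower's near face is 80 mm from the lever along +x.
- tumbler_a: Orange plastic tumbler, tapered, 73 mm across its mouth, 108 mm tall, standing on the carousel; origin at the middle of its foot.
- tumbler_b: A second tumbler like the first, standing on the carousel; origin at the middle of its foot.
- tea_bowl: Blue ceramic tea bowl, 75 mm across, 58 mm tall, standing on the carousel; origin at the middle of its foot.
- steel_cup: The steel cup; origin at the middle of its foot, z up.
- decanter: Glass decanter with a twist cap, 92 mm in diameter, 192 mm tall, beside the carousel; origin at the middle of its foot.
- tea_tin: Square steel tea tin with a dark lid, 79 mm wide, 135 mm tall, beside the carousel on the robot's side; origin at the middle of its foot.
- rice_jar: Clear storage jar, 80 mm in diameter, 150 mm tall, beyond the switch, on the side away from the carousel; origin at the middle of its foot.
- sauce_bottle: Amber bottle, 60 mm in diameter, 190 mm tall; origin at the middle of its foot.
- trivet: Slatted wooden trivet, 160 by 150 mm, 20 mm thick, with a blue pot on it; origin at the middle of its underside.
- stewpot: Blue ceramic pot, 140 mm across, 70 mm tall, standing on the trivet; origin at the middle of its foot.
- saucer: White plate, 120 mm across, 18 mm high, on the robot's right; origin at the middle of its foot.
- purifier: The fixed purifier; origin on the carousel's axis at counter level, axes as point axis. Tower: white box 130 mm (x) by 120 mm (y), 400 mm high, centred at y = +235 mm. Under the disc a round metal index plate, radius 155 mm, top 30 mm up, with six holes 60 degrees apart on a circle of radius 135 mm, one exactly at -y. Nothing else stands within 40 mm of the plate's rim.
Mind the look-alikes: they are no part of the job. What is shaped like the tea_bowl but pink is not meant. Leave any pink look-alike of the tumbler_b alone.

How it is judged:
On the way, in this order (a step that is already met when the one before it is completed fails the run):
1. the spring pin is drawn clear of the plate (value of joint pin above 0.0155 m), for 0.1 s.
2. the steel cup is beneath the spout and the pin has dropped home (horizontal distance between steel_mid and spout below 0.012 m and value of joint pin below 0.003 m), for 0.2 s.
3. the toggle switch is flipped all the way over (value of joint switch above 0.85 rad), for 0.1 s.
At the end, for the whole second after the job is handed in: The steel cup stands upright on the carousel with its centre within 12 mm of the spout's axis, the pin is home (within 3 mm), the switch is over to at least 0.85 rad, the other three vessels are still on the carousel, and all is at rest (all of step 2 and value of joint switch above 0.85 rad and angle between steel_cup's own z axis and vertical below 0.12 rad and height (world z) of steel_cup between 0.04 and 0.056 m and height (world z) of each of tumbler_a, tumbler_b, tea_bowl above 0.04 m and linear speed of steel_cup below 0.02 m/s); the robot touches nothing.
It fails at once if a vessel on the carousel is touched by the robot (contact force between any of the fingers, the arm and steel_cup above 1 N or contact force between any of the fingers, the arm and tumbler_a above 1 N or contact force between any of the fingers, the arm and tumbler_b above 1 N or contact force between any of the fingers, the arm and tea_bowl above 1 N).
It fails at once if a vessel on the carousel tips (angle between any of steel_cup, tumbler_a, tumbler_b, tea_bowl's own z axis and vertical above 0.4 rad).
It fails at once if the switch is flipped while the steel cup is not locked beneath the spout (value of joint switch above 0.5 rad and (horizontal distance between steel_mid and spout above 0.015 m or value of joint pin above 0.005 m)).
It fails at once if something else on the counter is displaced or tipped (distance of any of decanter, tea_tin, rice_jar, sauce_bottle, trivet, stewpot, saucer from where it was at the start of the episode above 0.03 m or angle between any of decanter, tea_tin, rice_jar's own z axis and vertical above 0.4 rad).
It also fails if it takes over 58 s, if anything falls off the work surface, if the arm or the gripper's body presses on something with over 40 N, if the wrist force passes 120 N, or if a joint passes its speed limit or range.

## Working session

There is one attempt and no reset: what is moved stays moved. The work goes in short steps, Python scripts to look and compute and a tool call to move; the robot and the scene stay as the last step left them, time stands still between calls to the robot, and variables do not carry over. Pictures are saved under pics/ and viewed, at most 10 in all, crops included, and the job is handed in when it is done.

Besides the shell and the picture viewer there is one more tool, called after ">>>" as a command line: name --argument value ..., lists and objects as JSON in quotes. step_arm: Moves the arm, as the interface text tells. Its arguments: {"type":"object","properties":{"moves":{"type":"array","items":{"type":"number"}},"grip_force":{"type":"number"}},"required":["moves"]}

```bash
mkdir -p pics; cat > h.py <<'E'
import numpy as np, cv2
from station import manip
def f(s): return 210/np.tan(np.radians(s["fovy"])/2)
def pts(s):
    z=s["z_map"].astype(float);F=f(s);v,u=np.mgrid[:z.shape[0],:z.shape[1]]
    P=np.stack([(u-s["cx"])/F*z,(v-s["cy"])/F*z,z],-1)
    W=(P-s["t"])@s["R"]
    W[z==0]=np.nan
    return W
E
python3 - <<'E'
from h import *
for n in("top","side"):
    s=manip.snapshot(n);cv2.imwrite(f"pics/{n}0.png",s["color"])
    np.savez(f"{n}0.npz",**s); print(n,s["fovy"],s["cx"],s["cy"],s["R"],s["t"])
print(manip.sense())
E
```

```text
top 43.66496822599518 287.04997749510534 207.75523138187805 [[-0.01811175 -0.99957907 -0.02266394]
 [-0.99421908  0.02040473 -0.10541379]
 [ 0.10583187  0.02062369 -0.99417015]] [-0.02745934  0.5758347   1.70962673]
side 46.88745614647534 272.99396728279584 207.7415328973685 [[-0.16666346 -0.98595936  0.01036497]
 [-0.78374213  0.12608805 -0.60815301]
 [ 0.59830725 -0.10948035 -0.79375216]] [0.0359     0.53881494 1.34321031]
{'t': 0.1, 'q': array([-1.37650181e+00,  5.28401411e-01,  1.43375229e+00, -3.21014633e-06,
        1.18140051e+00, -1.78471804e-01]), 'qd': array([-0.00023435, -0.0024072 , -0.00176788,  0.00078018, -0.00050656,
        0.00016257]), 'tau': array([-4.30803766e-04, -4.43304849e+01, -1.78586447e+01, -2.39174879e-04,
        3.92895468e-03, -1.14466721e-05]), 'tcp_pos': array([ 0.22756741, -0.58156963,  0.30302096]), 'tool_rot': array([ 9.82680297e-01,  1.85306427e-01, -9.24349245e-06, -9.80737964e-04]), 'force': array([0.36340414, 0.68302325, 0.12072694]), 'ft_torque': array([ 0.0231439 , -0.00049176,  0.0196131 ]), 'gripper_force': 0.0, 'finger_gap': 0.998733347297323}
```

View pics/top0.png

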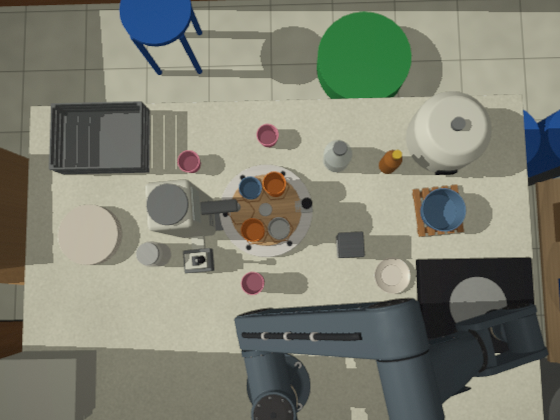

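View pics/side0.png

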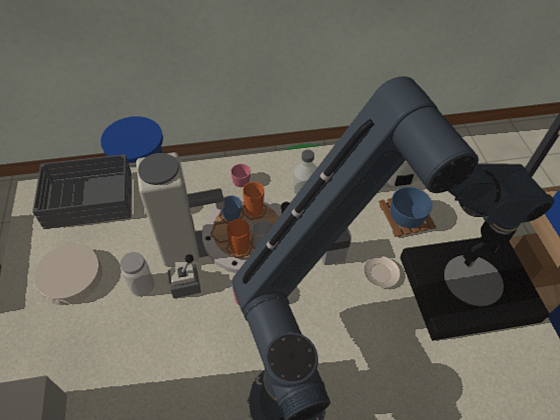

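The top view shows the knob at (307,203), the disc at about (265,209), the steel cup at (279,229), the switch at (199,260), and the empty cup places on the knob and spout sides. The side view is mostly blocked by the arm. The steel cup is about 120° anticlockwise from the spout, so the wheel has to turn -2.094.

```bash
python3 - <<'E'
from h import *
s=dict(np.load("top0.npz"));W=pts(s);c=s["color"].astype(int);Z=W[...,2]
v,u=np.mgrid[:420,:560]
def box(a,b,c_,d): return (u>=a)&(u<=b)&(v>=c_)&(v<=d)
dark=c.max(-1)<60
k=dark&box(297,317,193,213)&(Z>.09); print("knob",k.sum(),np.nanmedian(W[k],0),W[k].min(0),W[k].max(0))
def ray(uu,vv,z):
    d=s["R"].T@np.array([(uu-s["cx"])/f(s),(vv-s["cy"])/f(s),1]);o=-s["R"].T@s["t"]
    return o+d*(z-o[2])/d[2]
print("knob ray",ray(u[k].mean(),v[k].mean(),.127))
p=box(205,325,150,265)&(Z>.02)&(Z<.036)
# plate rim fit
m=p.astype(np.uint8); cs,_=cv2.findContours(m,0,1); C=np.vstack(cs)[:,0]
R=np.array([ray(a,b,.03)[:2] for a,b in cv2.convexHull(C)[:,0]])
A=np.c_[2*R,np.ones(len(R))];x=np.linalg.lstsq(A,(R**2).sum(1),rcond=None)[0]
r=np.sqrt(x[2]+x[:2]@x[:2]);print("plate",x[:2],r,np.abs(np.linalg.norm(R-x[:2],axis=1)-r).max())
t=box(130,200,170,240)&(Z>.37)&(Z<.42)
print("tower",W[t].min(0),W[t].max(0),cv2.minAreaRect(np.float32(W[t][:,:2])))
b=box(180,215,240,275)&(Z>.135)&(Z<.18);print("ball",b.sum(),W[b].mean(0),W[b].max(0))
g=box(190,245,190,225)&(Z>.22)&(Z<.28);print("bar",cv2.minAreaRect(np.float32(W[g][:,:2])))
for n,bb,zz in(("steel",(265,293,217,243),.126),("tin",(330,370,225,265),.135),("jar",(132,165,235,270),.15)):
    q=box(*bb)&(abs(Z-zz)<.012);print(n,q.sum(),cv2.minEnclosingCircle(np.float32(W[q][:,:2])))
I=cv2.resize(s["color"][140:290,130:380],None,fx=3.2,fy=3.2,interpolation=2);cv2.imwrite("pics/crop.png",I)
E
```

```text
knob 88 [ 0.57869411 -0.10181408  0.1285922 ] [ 0.56282276 -0.11597833  0.11837061] [ 0.59429422 -0.08754935  0.13800106]
knob ray [ 0.57919082 -0.10171278  0.127     ]
plate [0.58259204 0.02274579] 0.18449020254649887 0.08263136659068879
tower [0.48354539 0.19984236 0.37010343] [0.61904899 0.32782632 0.41990902] ((0.5516483187675476, 0.2644422650337219), (0.1303199827671051, 0.12378180027008057), 4.0077056884765625)
ball 58 [0.40996215 0.22149517 0.16526754] [0.42174975 0.23269638 0.17698668]
bar ((0.562920868396759, 0.15254615247249603), (0.10817904770374298, 0.11015243828296661), 4.61972188949585)
steel 73 ((0.5041348338127136, -0.013577879406511784), 0.034417834132909775)
tin 656 ((0.44709163904190063, -0.23709271848201752), 0.0533144511282444)
jar 414 ((0.43095478415489197, 0.3919960558414459), 0.035923730581998825)
```

View pics/crop.png

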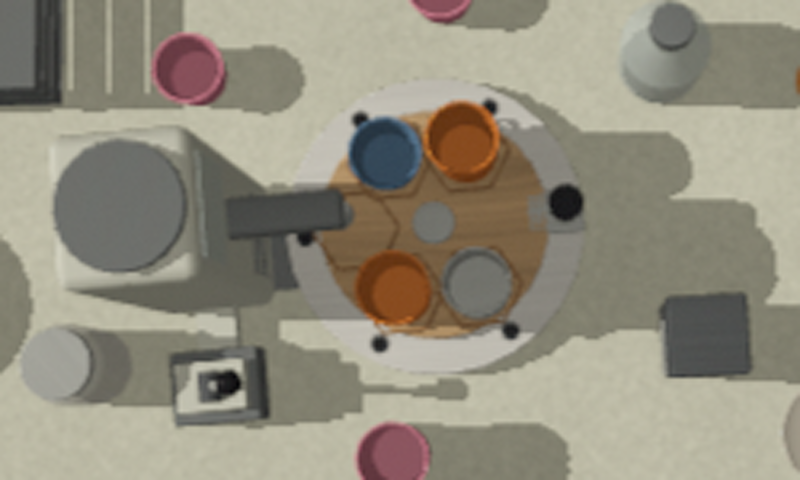

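The crop shows five open holes at about (360,119), (490,106), (305,237), (379,343) and (511,330), with the knob at (566,202). I'll fit the axis and heading from these.

```bash
python3 - <<'E'
from h import *
from scipy.optimize import least_squares
s=dict(np.load("top0.npz"));g=255.-s["color"].max(-1)
o=-s["R"].T@s["t"]
def ray(uu,vv,z):
    d=s["R"].T@np.array([(uu-s["cx"])/f(s),(vv-s["cy"])/f(s),1]);return (o+d*(z-o[2])/d[2])[:2]
H=[]
for x,y in((360,119),(490,106),(305,237),(379,343),(511,330)):
    u0,v0=round(130+x/3.2),round(140+y/3.2)
    w=g[v0-3:v0+4,u0-3:u0+4]-150;w=np.clip(w,0,None);vv,uu=np.mgrid[v0-3:v0+4,u0-3:u0+4]
    H.append(ray((w*uu).sum()/w.sum(),(w*vv).sum()/w.sum(),.03))
H=np.array(H+[ray(307.0,203.0,.127)*0+np.array([.5792,-.1017])])
def res(p):
    d=H-p[:2];a=np.arctan2(d[:,1],d[:,0])-p[2]+np.pi/2
    a=np.round(a/(np.pi/3))*np.pi/3+p[2]-np.pi/2
    return (d-.135*np.c_[np.cos(a),np.sin(a)]).ravel()
r=least_squares(res,[.565,.03,.07]);p=r.x
print(p,(r.fun*1000).round(1))
th=p[2];Rm=np.array([[np.cos(th),-np.sin(th)],[np.sin(th),np.cos(th)]])
for n,l in(("knob",(0,-.135)),("knob end",.135*np.array([np.cos(np.radians(150)),np.sin(np.radians(150))])),("pivot",(-.145,.235)),("ball off",(-.145,.235-.0384)),("ball on",(-.145,.235+.0384)),("spout",(0,.08))):
    print(n,p[:2]+Rm@np.array(l))
for i in range(13):
    a=p[2]-np.pi/2-i*np.pi/18; print(i*10,(.135*np.array([np.cos(a)-np.cos(p[2]-np.pi/2),np.sin(a)-np.sin(p[2]-np.pi/2)])/.2).round(3))
q=manip.sense();from scipy.spatial.transform import Rotation as Ro
print(Ro.from_quat(q["tool_rot"]).as_matrix().round(3))
E
```

```text
[0.56998667 0.03272499 0.07290347] [-1.2 -0.   1.3 -0.8  0.9  0.6 -1.2  0.1  0.8 -0.1 -0.6  0.2]
knob [ 0.57981993 -0.10191641]
knob end [0.44846717 0.09152985]
pivot [0.40825469 0.25653913]
ball off [0.41105171 0.21824113]
ball on [0.40545768 0.29483713]
spout [0.56415956 0.11251249]
0 [0. 0.]
10 [-0.118  0.002]
20 [-0.233  0.024]
30 [-0.343  0.066]
40 [-0.444  0.126]
50 [-0.533  0.203]
60 [-0.608  0.294]
70 [-0.665  0.397]
80 [-0.704  0.508]
90 [-0.722  0.624]
100 [-0.721  0.742]
110 [-0.699  0.857]
120 [-0.657  0.967]
[[ 0.931  0.364 -0.   ]
 [ 0.364 -0.931  0.002]
 [ 0.    -0.002 -1.   ]]
```

>>> step_arm --moves '[1,0.2,0.25,0,0.06,1,0.35,0.5,0,0.12,1,0.55,0.75,0,0.18,1,0.75,1,0,0.24,1,0.75,1,0,0.3,1,0.75,1,0,0.36,1,0.75,1,0,0.404]' --grip_force 60

```text
t: 0.98
tcp_pos: [0.3778, -0.3814, 0.3036]
tool_rot: [0.679, 0.734, 0.0, -0.0]
force: [-0.2, -0.1, -0.2]
finger_gap: 1.003
gripper_force: 0.0
```

>>> step_arm --moves '[1,0.2,0.25,0,0,1,0.38,0.5,0,0,1,0.57,0.75,0,0,1,0.76,1,0,0,1,0.76,1,0,0]'

```text
t: 1.6
tcp_pos: [0.5313, -0.1782, 0.3035]
tool_rot: [0.679, 0.734, 0.0, -0.0]
force: [0.5, -1.2, -0.0]
finger_gap: 1.001
gripper_force: 0.0
```

```bash
python3 - <<'E'
from h import *
q=manip.sense();print(q["t"],q["tcp_pos"],q["q"],((np.array([.5798,-.1019,.151])-q["tcp_pos"])/.2).round(3))
s=manip.snapshot("wrist");cv2.imwrite("pics/w0.png",s["color"]);print(s["mount"],s["fovy"])
E
```

```text
1.6 [ 0.53134514 -0.1781876   0.30354024] [-5.23313375e-01  4.41109520e-01  1.59684118e+00  1.00340734e-03
  1.10410894e+00 -6.01562376e-01] [ 0.242  0.381 -0.763]
[[ 5.63737144e-04 -9.56850179e-01 -2.90581171e-01  7.36515876e-02]
 [ 9.99999830e-01  5.83456185e-04  1.87792362e-05  3.94244037e-04]
 [ 1.51572466e-04 -2.90581132e-01  9.56850345e-01 -6.98097533e-02]
 [ 0.00000000e+00  0.00000000e+00  0.00000000e+00  1.00000000e+00]] 65.10175386021622
```

>>> step_arm --moves '[1,0.08,0.13,0,0,1,0.16,0.26,0,0,1,0.242,0.381,0,0,1,0.242,0.381,-0.15,0,1,0.242,0.381,-0.25,0,1,0.242,0.381,-0.25,0]'

```text
t: 2.4
tcp_pos: [0.5764, -0.107, 0.2521]
tool_rot: [0.682, 0.731, -0.001, -0.002]
force: [0.2, 0.3, -0.4]
finger_gap: 1.004
gripper_force: 0.0
```

```bash
python3 - <<'E'
from h import *
from scipy.spatial.transform import Rotation as Ro
q=manip.sense();s=manip.snapshot("wrist");cv2.imwrite("pics/w1.png",s["color"])
M=Ro.from_quat(q["tool_rot"]).as_matrix();m=s["mount"];z=s["z_map"].astype(float);F=f(s)
v,u=np.mgrid[:420,:560];P=np.stack([(u-s["cx"])/F*z,(v-s["cy"])/F*z,z],-1)
W=(P@m[:3,:3].T+m[:3,3])@M.T+q["tcp_pos"]
k=(s["color"].max(-1)<70)&(z>0)&(np.hypot(W[...,0]-.58,W[...,1]+.102)<.035)&(abs(W[...,2]-.127)<.006)
print(q["t"],q["tcp_pos"],k.sum(),cv2.minEnclosingCircle(np.float32(W[k][:,:2])),np.median(W[k],0))
E
```

```text
2.4 [ 0.57640864 -0.10700233  0.25211773] 2428 ((0.58003169298172, -0.10344211012125015), 0.018119391053915024) [ 0.58033839 -0.10238721  0.12683458]
```

View pics/w1.png

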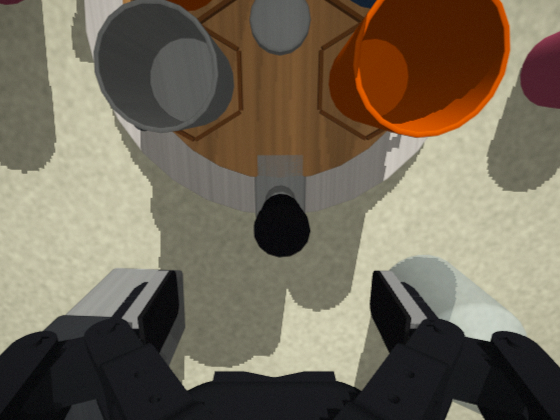

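The wrist view shows the knob head at (282,228) between the open fingers, clear of the steel cup and the tumbler. That puts the knob at (0.580, -0.103), which matches the top view. I'll go down and grip.

>>> step_arm --moves '[1,0,-0.003,0,0,1,0,-0.003,-0.15,0,1,0,-0.003,-0.3,0,1,0,-0.003,-0.42,0,1,0,-0.003,-0.51,0,1,0,-0.003,-0.51,0,0,0,-0.003,-0.51,0,0,0,-0.003,-0.51,0,0,0,-0.003,-0.51,0,0,0,-0.003,-0.51,0]' --grip_force 60

```text
t: 3.7
tcp_pos: [0.5788, -0.1067, 0.153]
tool_rot: [0.681, 0.732, 0.0, 0.001]
force: [0.6, -0.0, 5.1]
finger_gap: 0.359
gripper_force: 56.9
```

>>> step_arm --moves '[0,0,0,0.04,0,0,0,0,0.08,0,0,0,0,0.115,0,0,0,0,0.115,0]'

```text
t: 4.2
tcp_pos: [0.577, -0.1064, 0.1744]
tool_rot: [0.681, 0.732, -0.001, -0.001]
force: [0.4, -2.2, -13.2]
finger_gap: 0.358
gripper_force: 58.9
```

>>> step_arm --moves '[0,-0.0235,-0.0013,0,0,0,-0.059,-0.002,0,0,0,-0.118,0.002,0,0,0,-0.176,0.01,0,0,0,-0.233,0.024,0,0,0,-0.289,0.042,0,0,0,-0.343,0.066,0,0,0,-0.395,0.094,0,0,0,-0.444,0.126,0,0,0,-0.49,0.162,0,0,0,-0.515,0.184,0,0,0,-0.533,0.203,0,0]'

```text
t: 5.7
tcp_pos: [0.472, -0.0655, 0.1753]
tool_rot: [0.681, 0.732, 0.001, 0.001]
force: [4.0, 3.0, -13.6]
finger_gap: 0.363
gripper_force: 59.1
```

>>> step_arm --moves '[0,-0.016,0.017,0,0,0,-0.0395,0.044,0,0,0,-0.075,0.091,0,0,0,-0.1055,0.141,0,0,0,-0.132,0.194,0,0,0,-0.154,0.2485,0,0,0,-0.171,0.305,0,0,0,-0.1826,0.3625,0,0,0,-0.189,0.421,0,0,0,-0.191,0.48,0,0,0,-0.19,0.515,0,0,0,-0.188,0.539,0,0]'

```text
t: 7.2
tcp_pos: [0.4352, 0.042, 0.1753]
tool_rot: [0.681, 0.732, 0.001, 0.002]
force: [5.8, -1.3, -13.4]
finger_gap: 0.362
gripper_force: 59.2
```

>>> step_arm --moves '[0,0.003,0.025,0,0,0,0.009,0.058,0,0,0,0.022,0.115,0,0,0,0.041,0.171,0,0,0,0.055,0.205,0,0,0,0.064,0.225,0,0,0,0.064,0.225,0,0,0,0.064,0.225,0,0]'

```text
t: 8.2
tcp_pos: [0.4478, 0.0866, 0.1752]
tool_rot: [0.681, 0.732, 0.001, 0.002]
force: [5.5, -1.4, -13.8]
finger_gap: 0.361
gripper_force: 59.2
```

```bash
python3 - <<'E'
from h import *
q=manip.sense();s=manip.snapshot("top");cv2.imwrite("pics/top1.png",cv2.resize(s["color"][140:290,130:380],None,fx=3.2,fy=3.2,interpolation=2))
print(q["t"],q["tcp_pos"],q["tcp_pos"][:2]-[.44847,.09153]-(np.array([.5779,-.1066])-[.5798,-.1023]))
W=pts(s);Z=W[...,2];v,u=np.mgrid[:420,:560]
c=s["color"].astype(int);m=(np.hypot(W[...,0]-.564,W[...,1]-.1125)<.05)&(abs(Z-.126)<.008)
print(m.sum(),cv2.minEnclosingCircle(np.float32(W[m][:,:2])) if m.sum()>3 else 0)
E
```

```text
8.2 [0.44778696 0.08664533 0.17520419] [ 0.00121696 -0.00058467]
54 ((0.5699953436851501, 0.10714080929756165), 0.04074770584702492)
```

View pics/top1.png

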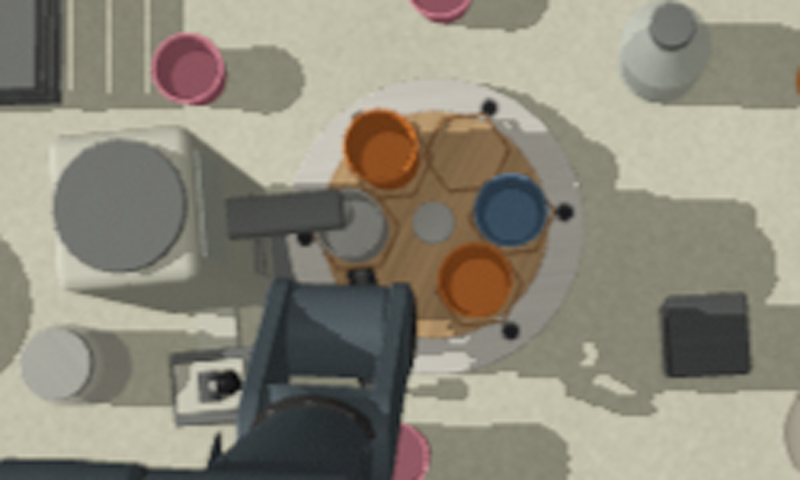

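The top view shows the steel cup under the spout bar at about (355,228), with all vessels standing. The knob is within 2 mm of its target, so I'll lower the pin.

>>> step_arm --moves '[0,0,0,-0.03,0,0,0,0,-0.06,0,0,0,0,-0.09,0,0,0,0,-0.115,0,0,0,0,-0.115,0]'

```text
t: 8.88
tcp_pos: [0.448, 0.0868, 0.153]
tool_rot: [0.681, 0.732, 0.001, 0.002]
force: [3.4, -2.0, 0.2]
finger_gap: 0.36
gripper_force: 59.3
```

>>> step_arm --moves '[0.7,0,0,0,0,0.7,0,0,0,0,0.7,0,0,0,0,0.7,0,0,0.1,0,0.7,0,0,0.3,0,0.7,0,0,0.5,0,0.7,0,0,0.75,0,0.7,0,0,0.75,0]'

```text
t: 9.88
tcp_pos: [0.4481, 0.0871, 0.3052]
tool_rot: [0.681, 0.732, 0.003, 0.003]
force: [-0.3, 0.7, -0.8]
finger_gap: 0.701
gripper_force: 0.0
```

```bash
python3 - <<'E'
from h import *
from scipy.spatial.transform import Rotation as Ro
q=manip.sense();s=manip.snapshot("wrist");cv2.imwrite("pics/w2.png",s["color"])
M=Ro.from_quat(q["tool_rot"]).as_matrix();m=s["mount"];z=s["z_map"].astype(float);F=f(s)
v,u=np.mgrid[:420,:560];P=np.stack([(u-s["cx"])/F*z,(v-s["cy"])/F*z,z],-1)
W=(P@m[:3,:3].T+m[:3,3])@M.T+q["tcp_pos"];d=s["color"].max(-1)<70
k=d&(z>0)&(np.hypot(W[...,0]-.4485,W[...,1]-.0915)<.03)&(W[...,2]>.115)&(W[...,2]<.16)
print(q["t"],q["tcp_pos"],q["force"],k.sum(),cv2.minEnclosingCircle(np.float32(W[k][:,:2])),np.median(W[k],0))
b=d&(z>0)&(np.hypot(W[...,0]-.411,W[...,1]-.218)<.03)&(W[...,2]>.14)&(W[...,2]<.18)
print("ball",b.sum(),W[b].min(0) if b.any() else 0,W[b].max(0) if b.any() else 0)
E
```

```text
9.875 [0.44813347 0.08706139 0.30521643] [-0.26765012  0.71003266 -0.78512401] 1579 ((0.4479246735572815, 0.08946338295936584), 0.018146242946386337) [0.44809692 0.09081129 0.12680348]
ball 774 [0.39764314 0.20959949 0.15272868] [0.42272798 0.22170941 0.16828719]
```

View pics/w2.png

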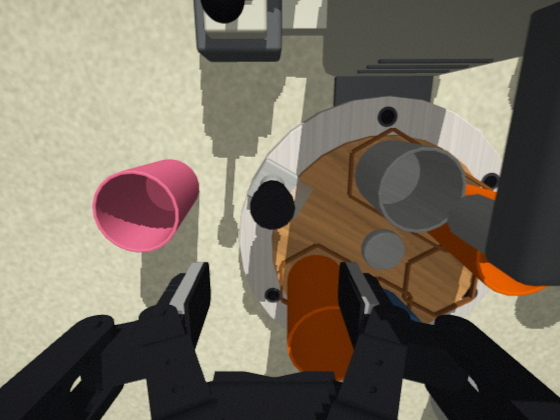

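The wrist view shows the knob seated at (272,204), with its top at 126.8 mm, which is the pin-home height. The steel cup is standing under the spout, and the switch ball is at the top edge (223,5). Next I'll close the fingers and move behind the ball.

>>> step_arm --moves '[0,-0.1,0.1,0,0,0,-0.25,0.315,0,0,0,-0.25,0.315,0,0,0,-0.25,0.315,0,0,0,-0.25,0.315,-0.15,0,0,-0.25,0.315,-0.3,0,0,-0.25,0.315,-0.4,0,0,-0.25,0.315,-0.485,0,0,-0.25,0.315,-0.485,0]'

```text
t: 11.05
tcp_pos: [0.3967, 0.149, 0.2035]
tool_rot: [0.682, 0.731, -0.001, -0.001]
force: [1.2, -0.4, -0.1]
finger_gap: 0.001
gripper_force: 0.0
```

```bash
python3 - <<'E'
from h import *
q=manip.sense();print(q["t"],q["tcp_pos"],q["force"],q["finger_gap"])
a=manip.snapshot("top")
W=pts(a);X,Y,Z=W[...,0],W[...,1],W[...,2]
lo=(Y>.03)&(Y<.28)&(Z>.2)&(Z<.55)&(X>.33)&(X<.60)&(a["color"].max(-1)<100)
for l,h in((.2,.25),(.25,.3),(.3,.35),(.35,.4),(.4,.55)):
    n=lo&(Z>=l)&(Z<h)&(X<.483); print(l,n.sum(),W[n].max(0) if n.any() else 0)
cv2.imwrite("pics/top2.png",cv2.resize(a["color"][140:290,130:380],None,fx=3.2,fy=3.2,interpolation=2))
E
```

```text
11.05 [0.39669536 0.14904122 0.20352036] [ 1.20153086 -0.35493783 -0.09203639] 0.0010033190803619128
0.2 42 [0.45497265 0.16524649 0.24274595]
0.25 0 0
0.3 0 0
0.35 0 0
0.4 1741 [0.44028583 0.20634545 0.54999267]
```

View pics/top2.png

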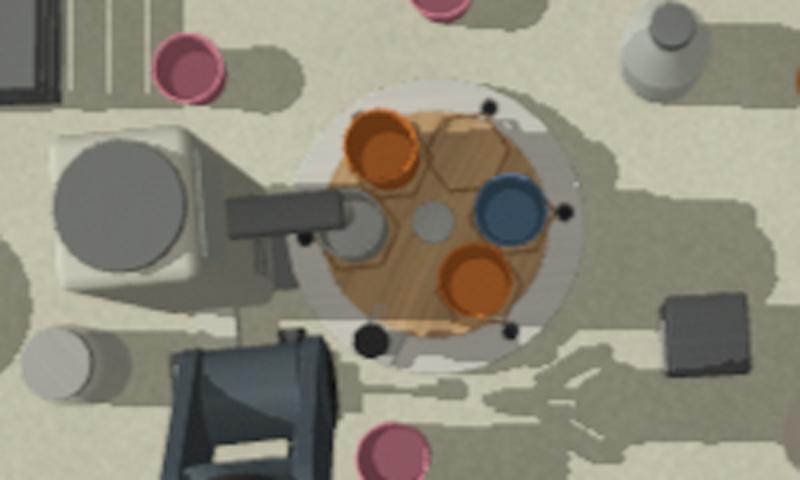

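The top view shows the gripper clear of the tower by about 28 mm. Now I'll push the ball over.

>>> step_arm --moves '[0,0,0.1,0,0,0,0,0.2,0,0,0,0,0.28,0,0,0,0,0.35,0,0,0,0,0.42,0,0,0,0,0.49,0,0,0,0,0.56,0,0,0,0,0.61,0,0,0,0,0.61,0,0,0,0,0.61,0,0]'

```text
t: 12.35
tcp_pos: [0.3958, 0.2703, 0.2047]
tool_rot: [0.681, 0.733, -0.003, 0.001]
force: [-1.5, -9.7, 2.6]
finger_gap: -0.0
gripper_force: 5.1
```

>>> step_arm --moves '[0,0,-0.1,0,0,0,0,-0.3,0,0,0,0,-0.4,0.1,0,0,0,-0.4,0.4,0,0,-0.1,-0.6,0.6,0,0,-0.1,-1,0.6,0,0,-0.1,-1,0.6,0,0,-0.1,-1,0.6,0,0,-0.1,-1,0.6,0]'

```text
t: 13.48
tcp_pos: [0.3769, 0.0726, 0.325]
tool_rot: [0.681, 0.732, 0.0, 0.0]
force: [-0.7, 0.4, -0.3]
finger_gap: 0.001
gripper_force: 0.0
```

```bash
python3 - <<'E'
from h import *
q=manip.sense();print(q["t"],q["tcp_pos"],q["force"])
s=manip.snapshot("top");W=pts(s);Z=W[...,2];v,u=np.mgrid[:420,:560]
b=(abs(W[...,0]-.408)<.03)&(abs(W[...,1]-.256)<.06)&(Z>.135)&(Z<.18);print("ball",b.sum(),W[b].mean(0))
k=(np.hypot(W[...,0]-.4485,W[...,1]-.0915)<.015);print("knob z",np.nanmedian(Z[k]))
cv2.imwrite("pics/top3.png",cv2.resize(s["color"][140:290,130:380],None,fx=3.2,fy=3.2,interpolation=2))
E
```

```text
13.475 [0.37694468 0.07260989 0.32495086] [-0.6615724   0.352754   -0.28534303]
ball 63 [0.40462368 0.2899176  0.15954013]
knob z 0.12899526397925057
```

View pics/top3.png

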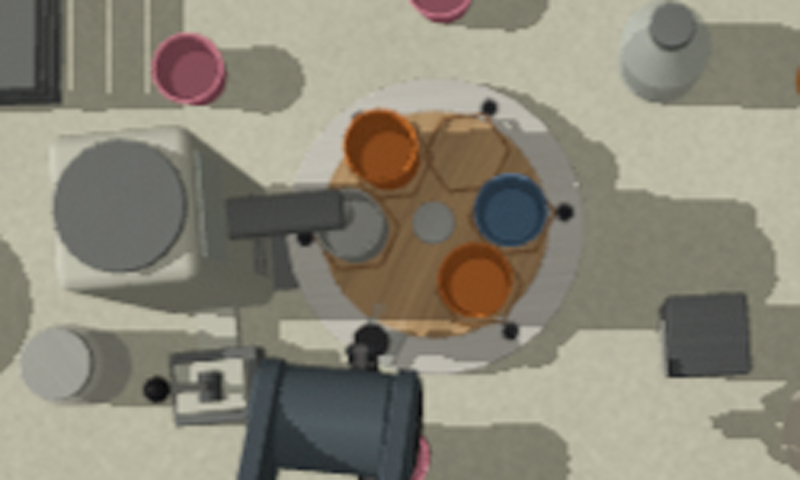

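The ball is now on the far side at (157,389). I'll compute the switch angle more exactly before handing in.

```bash
python3 - <<'E'
from h import *
def m(s,a,b):
    d=(s["color"].max(-1)<45).astype(np.uint8)
    n,L,st,c=cv2.connectedComponentsWithStats(d)
    for i in range(1,n):
        if np.hypot(*(c[i]-[a,b]))<8: 
            o=-s["R"].T@s["t"];r=s["R"].T@np.array([(c[i][0]-s["cx"])/f(s),(c[i][1]-s["cy"])/f(s),1])
            p=o+r*(.152-o[2])/r[2]; d_=p[:2]-[.40825,.25654];y=d_@[-.0728,.9973]
            print(st[i],c[i],p,"lean",np.arcsin(y/.08))
m(dict(np.load("top0.npz")),201,259.4);print();m(manip.snapshot("top"),179,261.6)
E
```

```text
[198 256   7   8  38] [200.71052632 259.36842105] [0.40861587 0.22639253 0.152     ] lean -0.38564709508538847

[175 258   8   8  41] [178.7804878  261.31707317] [0.40390281 0.29389927 0.152     ] lean 0.4889349710776512
```

The lean is about +0.49 rad, so the switch is at about 0.99, fully over. I'll hand in.

```bash
python3 -c "
from station import manip
print(manip.sign_off())"
```

```text
the job is handed in; nothing more can be done
None
```

The job is handed in: by my measurements the steel cup is under the spout, the pin is fully home and the switch is fully over (about 0.99 rad), and no vessel or other object was knocked over; the judge's verdict was not shown.

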